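# Set up the blood-grouping reagent caddy

### The arm

A 6-joint arm with a two-finger parallel gripper is mounted at the origin on the work surface. World frame = base frame: x ahead of the robot, y to its left, z up, the work surface at z = 0. Lengths are in m, angles in rad, forces in N, time in s.
With the tool pointing down it reaches from about 0.325 to 0.775 m from the base axis. Payload 5.5 kg.
Tool frame: the origin (TCP) lies midway between the tips of the shut fingers; the grasp point (between the pads) lies 19 mm behind it; z points along the fingers, y is the direction in which the jaws open and shut (so a half turn about z gives the same grasp; the last joint's range is limited). The gripper opens to 85 mm and grips with 20 to 120 N. Pads are 22 mm wide; open, the fingers measure 114 mm over their backs; the gripper's body (76 mm by 85 mm) begins 54 mm behind the grasp point. The pads swing forward as they close: fully open they stand 13 mm farther back than shut.
Start: joints at [1.235, 0.091, 1.231, -0, 1.82, -0.057], TCP at [0.165, 0.577, 0.231] pointing down, gripper open.
Joint ranges: [-2.87, 2.87], [-0.86, 2.18], [0.17, 2.46], [-1.51, 4.65], [0.06, 2.69], [-2.65, 2.65]. Speed limits (rad/s): [2.57, 2.57, 3.01, 3.14, 3.14, 3.14].

### API

Orientations are given as a 3x3 rotation matrix whose columns are the frame's x, y, z axes.
In Python, from plant import ctrl gives the robot as it stands.
- The arm moves only by the tool apply_moves, never from a script. Its argument "deltas" is one flat list of numbers, 7 for each row, row after row: the shift along the tool's x, y, z in cm, then the turn, a rotation vector about the tool's x, y, z in degrees, then the closure, from -1 (fully open) to 1 (shut). In form: [x, y, z, rx, ry, rz, gripper, x, y, z, rx, ry, rz, gripper, ...]. A call has 1 to 20 rows; each row shifts and turns the commanded pose from where the row before left it, along the tool's axes as they then stand; what a row does not reach is not made up. A row lasts 1/8 s, in which the tool goes at most 62.5 mm and 10.7 degrees, less where a joint would pass 70% of its speed; a pose out of reach is approached as far as the arm can. A call is refused whole if a number of a shift passes 6.25 or a number of a turn 10.7, either way. A call with a gripper value outside its range is refused whole. The fingers move at their own pace and stop on an object; "force" is the grip in N (left out, the last holds). Time passes only in rows, so rows that do not move let the fingers close. It gives the time, the measured TCP pose, the force and the opening at its end, in the units of the state.
- ctrl.observe(): the state, without advancing time (a new reading comes with each control period).
- ctrl.get_image(name): name is "side" or "top" or "wrist"; returns a dict with "frame" (400x640x3 uint8, red, green, blue), "range_z" (400x640 float32, m along the optical axis (not along the pixel's ray), 0 where there is no reading), "fx", "fy", "cx", "cy" (pixels), "R" (3x3) and "t" (3): a world point X has camera coordinates R X + t. Camera axes: x right, y down, z forward; pixel columns grow to the right and rows downward; lengths in m; the calibration is good to about 2 mm. A picture is of the moment at which its call begins.
- ctrl.sign_off(): hands the job in, once; it reports no verdict.
The state is a dict: "t": time; "qpos": joint angles; "joint_vel": joint speeds; "joint_efforts": joint torques, N m; "tool_pos": TCP position; "tool_rot": TCP orientation; "wrist_force": force on the tool from outside, world axes, zero at the start; "wrist_torque": the same for the moment, N m; "finger_gap": opening from 0.0 (shut) to 1.0 (fully open).
Only numpy, scipy, OpenCV 4.12 (cv2) and the standard library are available. Lean on these libraries where they do the work, as an engineer would, in place of code of your own. Each camera call takes 0.05 s, during which the arm holds its last target.

### The job

Set up the reagent caddy for blood grouping: stand the four good dropper vials (blue, yellow, green and white caps) upright in the caddy, each in the cup of its own colour. Keep the vials upright all the way and set each one down in its cup rather than dropping it. The blue and the yellow vial with a red sticker on the cap are out of date: leave those two standing where they are.

Things in the scene. Friction and masses are not known exactly. Their poses are not given: they have to be found in the camera images.
- vial_blue: Dropper vial standing on the bench: translucent round body 32 mm across and 43 mm high with a blue label band, narrowing to a blue screw cap 27 mm across from 50 mm up to its flat plain top at 78 mm. About 35 g (25 to 50 g). The clutter around it is under 26 mm high. Origin: centre of its underside; z up along the vial; its turn about z does not matter.
- vial_yellow: Dropper vial standing on the bench: translucent round body 32 mm across and 43 mm high with a yellow label band, narrowing to a yellow screw cap 27 mm across from 50 mm up to its flat plain top at 78 mm. About 35 g (25 to 50 g). The clutter around it is under 26 mm high. Origin: centre of its underside; z up along the vial; its turn about z does not matter.
- vial_green: Dropper vial standing on the bench: translucent round body 32 mm across and 43 mm high with a green label band, narrowing to a green screw cap 27 mm across from 50 mm up to its flat plain top at 78 mm. About 35 g (25 to 50 g). The clutter around it is under 26 mm high. Origin: centre of its underside; z up along the vial; its turn about z does not matter.
- vial_white: Dropper vial standing on the bench: translucent round body 32 mm across and 43 mm high with a white label band, narrowing to a white screw cap 27 mm across from 50 mm up to its flat plain top at 78 mm. About 35 g (25 to 50 g). The clutter around it is under 26 mm high. Origin: centre of its underside; z up along the vial; its turn about z does not matter.
- expired_blue: Out-of-date look-alike: the same vial (32 mm body, 27 mm blue cap, 78 mm high) but with a round red sticker 19 mm across on top of the cap and a red band round the body. To be left alone. Origin: centre of its underside; z up.
- expired_yellow: Out-of-date look-alike: the same vial (32 mm body, 27 mm yellow cap, 78 mm high) but with a round red sticker 19 mm across on top of the cap and a red band round the body. To be left alone. Origin: centre of its underside; z up.
- cup_blue: Blue open square cup in the grey caddy: 58 mm square outside, 50 mm inside, rim 26 mm and inner floor 4 mm above its origin, which is the centre of its underside, 6 mm above the bench. Cups and caddy are fixed. The 4 cups form a straight row along their x axis, 60 mm centre to centre, colours in any order; y points across the row. Steel loops end the caddy 152 mm from its middle, 25 mm high.
- cup_yellow: Yellow open square cup in the grey caddy: 58 mm square outside, 50 mm inside, rim 26 mm and inner floor 4 mm above its origin, which is the centre of its underside, 6 mm above the bench. Cups and caddy are fixed. The 4 cups form a straight row along their x axis, 60 mm centre to centre, colours in any order; y points across the row. Steel loops end the caddy 152 mm from its middle, 25 mm high.
- cup_green: Green open square cup in the grey caddy: 58 mm square outside, 50 mm inside, rim 26 mm and inner floor 4 mm above its origin, which is the centre of its underside, 6 mm above the bench. Cups and caddy are fixed. The 4 cups form a straight row along their x axis, 60 mm centre to centre, colours in any order; y points across the row. Steel loops end the caddy 152 mm from its middle, 25 mm high.
- cup_white: White open square cup in the grey caddy: 58 mm square outside, 50 mm inside, rim 26 mm and inner floor 4 mm above its origin, which is the centre of its underside, 6 mm above the bench. Cups and caddy are fixed. The 4 cups form a straight row along their x axis, 60 mm centre to centre, colours in any order; y points across the row. Steel loops end the caddy 152 mm from its middle, 25 mm high.
There are look-alikes about, which are no part of the job. Leave any orange look-alike of the vial_yellow alone.

How it is judged:
By the outcome, as a careful person would: the job done as asked, in the order asked, and still so for the second after the job is handed in, with the robot touching nothing.
It also fails if it takes over 102 s, if anything falls off the work surface, if the arm or the gripper's body presses on something with over 40 N, if the wrist force passes 120 N, or if a joint passes its speed limit or range.

## Working session

There is one attempt and no reset: what is moved stays moved. The work goes in short steps, Python scripts to look and compute and a tool call to move; the robot and the scene stay as the last step left them, time stands still between calls to the robot, and variables do not carry over. Pictures are saved under pics/ and viewed, and the job is handed in when it is done.

Besides the shell and the picture viewer there is one more tool, called after "Request:" as name(argument=value, ...) on one line, values as JSON. apply_moves: Moves the arm, as the interface text tells. Its arguments: {"type":"object","properties":{"deltas":{"type":"array"},"force":{"type":"number"}},"required":["deltas"]}

```bash
ls; mkdir -p pics; cat > h.py <<'E'
import numpy as np,cv2
from plant import ctrl
def grab(n,f):
    d=ctrl.get_image(n); cv2.imwrite('pics/%s.png'%f,d['frame'][:,:,::-1]); np.savez('pics/%s.npz'%f,**d); return d
def world(d,u,v,z=None):
    R=np.array(d['R']);t=np.array(d['t']); r=R.T@np.array([(u-d['cx'])/d['fx'],(v-d['cy'])/d['fy'],1]); c=-R.T@t
    if z is None: return c+r*d['range_z'][int(v),int(u)]
    return c+r*(z-c[2])/r[2]
def pix(d,X):
    p=np.array(d['R'])@X+d['t']; return p[0]/p[2]*d['fx']+d['cx'],p[1]/p[2]*d['fy']+d['cy']
E
python3 - <<'E'
from h import *
for n in('top','side','wrist'): grab(n,n+'0')
s=ctrl.observe()
for k in s: print(k,np.round(s[k],3).tolist())
E
```

```text
pics
t 0.15
qpos [1.235, 0.092, 1.232, 0.0, 1.82, -0.057]
joint_vel [0.002, -0.003, -0.005, 0.0, -0.001, 0.001]
joint_efforts [0.001, -45.937, -41.853, -0.0, 0.01, -0.0]
tool_pos [0.165, 0.577, 0.23]
tool_rot [[-0.961, 0.275, -0.001], [0.275, 0.961, -0.001], [0.0, -0.002, -1.0]]
wrist_force [-0.177, 0.359, 0.181]
wrist_torque [-0.029, 0.007, 0.003]
finger_gap 1.0
```

View pics/top0.png

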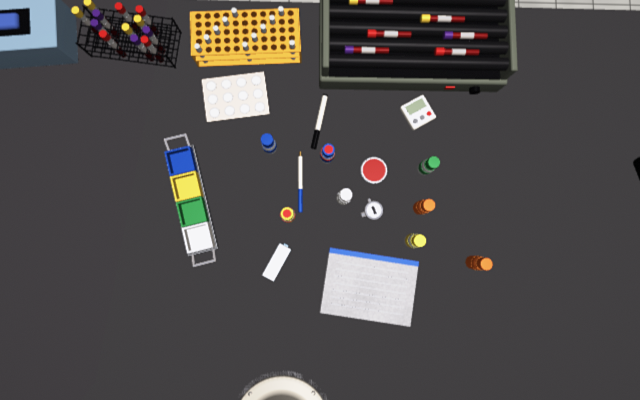

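View pics/side0.png

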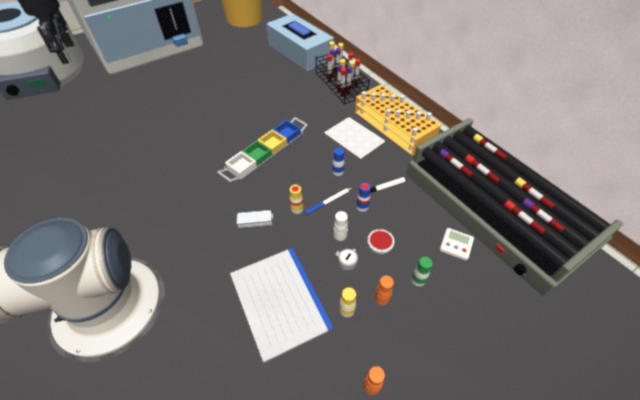

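View pics/wrist0.png

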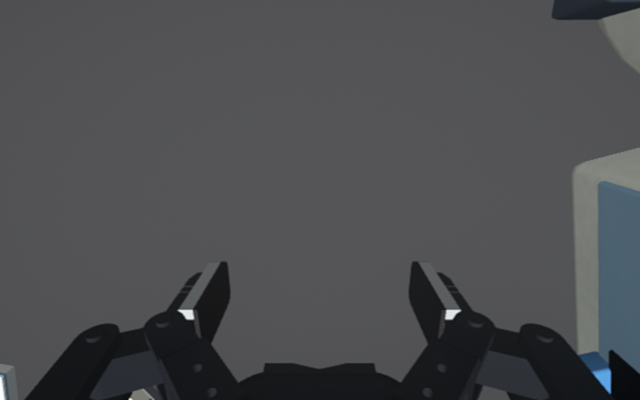

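```bash
python3 - <<'E'
from h import *
d=dict(np.load('pics/top0.npz'))
im=d['frame'][100:300,150:510,::-1]
# two enlarged crops
cv2.imwrite('pics/c1.png',cv2.resize(d['frame'][120:280,150:310,::-1],None,fx=3.7,fy=3.7,interpolation=cv2.INTER_CUBIC))
cv2.imwrite('pics/c2.png',cv2.resize(d['frame'][130:280,310:510,::-1],None,fx=4,fy=4,interpolation=cv2.INTER_CUBIC))
print('cam',-d['R'].T@d['t'],d['R'],d['fx'])
print('tcp pix',pix(d,np.array([.165,.577,.231])),'base',pix(d,np.zeros(3)))
for n,u,v in [('b',267,140),('eb',328,151),('w',345,195),('ey',287,214),('g',433,162),('o1',428,205),('y',419,240),('o2',486,264),('cb',181,161),('cy',187,186),('cg',192,212),('cw',199,238),('loopT',177,136),('loopB',203,261)]:
    print(n,world(d,u,v).round(4), world(d,u,v,.078 if n[0]!='c' else .010).round(4))
E
```

```text
cam [ 0.41077288 -0.05418686  0.94876654] [[ 0.00303227 -0.9994049   0.03436074]
 [-0.99589249 -0.00612748 -0.09033607]
 [ 0.09049285 -0.03394568 -0.99531841]] 402.9161336051941
tcp pix (np.float64(-73.80583246411658), np.float64(387.7270092436988)) base (np.float64(281.22281813975496), np.float64(424.1336352040146))
b [0.6302 0.0337 0.0782] [0.6303 0.0337 0.078 ]
eb [ 0.6073 -0.1003  0.0775] [ 0.6072 -0.1003  0.078 ]
w [ 0.5103 -0.1377  0.0761] [ 0.5101 -0.1375  0.078 ]
ey [ 0.4678 -0.0119  0.0798] [ 0.468  -0.0118  0.078 ]
g [ 0.5845 -0.3322  0.0804] [ 0.585 -0.333  0.078]
o1 [ 0.4891 -0.3191  0.0804] [ 0.4893 -0.3198  0.078 ]
y [ 0.4129 -0.2988  0.0766] [ 0.4129 -0.2984  0.078 ]
o2 [ 0.3614 -0.4442  0.0784] [ 0.3614 -0.4443  0.078 ]
cb [0.5951 0.2398 0.0102] [0.5951 0.2399 0.01  ]
cy [0.5365 0.2244 0.0088] [0.5364 0.2241 0.01  ]
cg [0.4757 0.2099 0.0125] [0.4759 0.2107 0.01  ]
cw [0.4161 0.1924 0.0118] [0.4161 0.1928 0.01  ]
loopT [0.651  0.2467 0.0238] [0.6369 0.229  0.078 ]
loopB [0.3633 0.184  0.0028] [0.3671 0.1651 0.078 ]
```

View pics/c1.png

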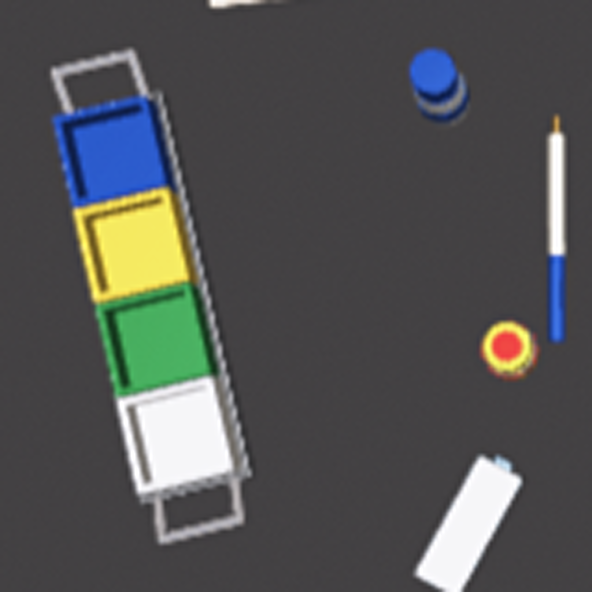

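View pics/c2.png

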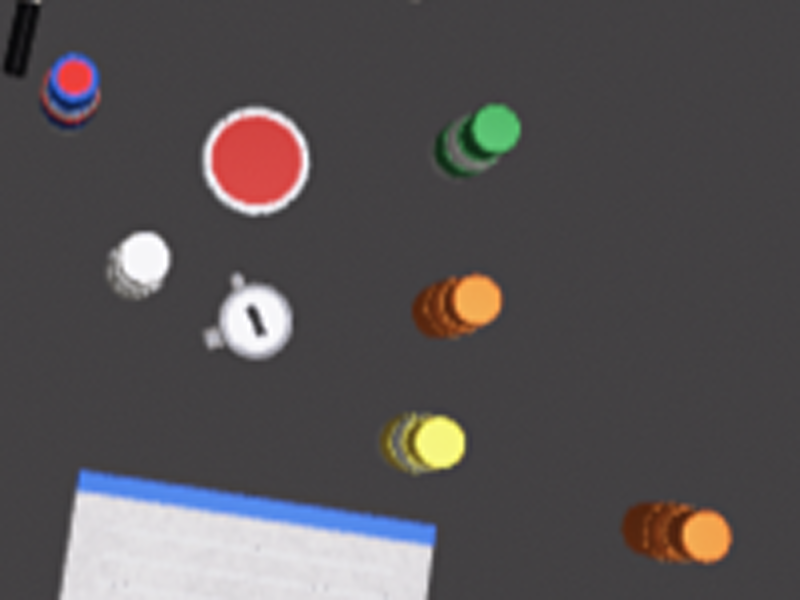

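Candidates in the top view:
- **Blue:** the good vial is at (267,140). The expired one, with the sticker, is at (328,152).
- **Yellow:** the good vial is at (420,240). The expired one is at (287,214), and the orange look-alikes are at (428,205) and (486,264).
- **White:** the vial is at (346,194). The timer at (374,210) could be mistaken for it.
- **Green:** the vial is at (434,162).

The crops confirm that the chosen caps are plain. Cup order down the image is blue, yellow, green, white. Next I'll refine the positions from depth.

```bash
python3 - <<'E'
from h import *
for cam in('top','side'):
    d=dict(np.load('pics/%s0.npz'%cam)); R,t=d['R'],d['t']
    v,u=np.mgrid[:400,:640]; z=d['range_z']
    P=(np.stack([(u-d['cx'])/d['fx']*z,(v-d['cy'])/d['fy']*z,z],-1)-t)@R
    ok=z>0
    for n,x,y in[('b',.630,.034),('y',.413,-.298),('g',.585,-.333),('w',.510,-.1385)]:
        m=ok&(np.hypot(P[...,0]-x,P[...,1]-y)<.025)&(P[...,2]>.070)
        q=P[m][:,:2].astype(np.float32); c,r=cv2.minEnclosingCircle(q); print(cam,n,np.round(c,4),round(r,4),m.sum(),P[m][:,2].mean().round(4))
    m=ok&(P[...,0]>.37)&(P[...,0]<.645)&(P[...,1]>.13)&(P[...,1]<.30)&(P[...,2]>.027)&(P[...,2]<.038)
    q=P[m][:,:2].astype(np.float32); print(cam,cv2.minAreaRect(q),m.sum())
E
```

```text
top b [0.6315 0.0348] 0.0137 124 0.0782
top y [ 0.4117 -0.299 ] 0.0133 125 0.0783
top g [ 0.5839 -0.3339] 0.0135 125 0.0782
top w [ 0.5112 -0.1394] 0.0131 116 0.0784
top ((0.5186801552772522, 0.21800006926059723), (0.26799246668815613, 0.059451326727867126), 14.638432502746582) 882
side b [0.6305 0.0339] 0.0137 73 0.0764
side y [ 0.4117 -0.3005] 0.0137 155 0.0772
side g [ 0.5844 -0.3342] 0.014 140 0.0768
side w [ 0.511  -0.1401] 0.0139 107 0.0766
side ((0.5035496950149536, 0.21453222632408142), (0.24086737632751465, 0.0635470524430275), 14.451818466186523) 516
```

```bash
cat >> h.py <<'E'
def to(x,y,z,ang=-75.4):
    from scipy.spatial.transform import Rotation as Ro
    s=ctrl.observe(); p=np.array(s['tool_pos']);R=np.array(s['tool_rot'])
    a=np.radians(ang); yy=np.array([np.cos(a),np.sin(a),0]); zz=np.array([0,0,-1.]); G=np.c_[np.cross(yy,zz),yy,zz]
    rv=np.degrees(Ro.from_matrix(R.T@G).as_rotvec())
    print('t',round(s['t'],2),'pos',p.round(4),'delta cm',(R.T@(np.array([x,y,z])-p)*100).round(2),'turn',rv.round(2),'F',np.round(s['wrist_force'],1),'gap',round(s['finger_gap'],3),'q6',np.round(s['qpos'][5],2))
E
python3 -c "
from h import *
to(.631,.0345,.2)"
```

```text
t 0.15 pos [0.165  0.5766 0.2304] delta cm [-59.72 -39.29   3.09] turn [-4.0000e-02  1.1000e-01  1.4943e+02] F [-0.2  0.4  0.2] gap 1.0 q6 -0.06
```

Request:
apply_moves(deltas=[-2,-1.3,0,0,0,0,-1,-4.1,-2.7,0,0,0,0,-1,-4.1,-2.7,0,0,0,0,-1,-4.1,-2.7,0,0,0,0,-1,-4.1,-2.7,0,0,0,0,-1,-4.1,-2.7,0,0,0,0,-1,-4.1,-2.7,0,0,0,0,-1,-4.1,-2.7,0,0,0,0,-1,-4.1,-2.7,0,0,0,0,-1,-4.1,-2.7,0,0,0,0,-1,-4.1,-2.7,0,0,0,0,-1,-4.1,-2.7,0,0,0,0,-1,-4.1,-2.7,0,0,0,0,-1,-4.1,-2.7,0,0,0,0,-1,-4.1,-2.7,0,0,0,0,-1,-0.4,-0.3,0,0,0,0,-1,0,0,0,0,0,0,-1], force=30)

```text
t: 2.28
tool_pos: [0.6311, 0.0327, 0.231]
tool_rot: [[-0.961, 0.276, -0.001], [0.276, 0.961, 0.0], [0.001, -0.0, -1.0]]
wrist_force: [-0.0, -0.6, -0.5]
finger_gap: 0.998
```

Request:
apply_moves(deltas=[0,0,0,0,0,5,-1,0,0,0,0,0,10.3,-1,0,0,0,0,0,10.3,-1,0,0,0,0,0,10.3,-1,0,0,0,0,0,10.3,-1,0,0,0,0,0,10.3,-1,0,0,0,0,0,10.3,-1,0,0,0,0,0,10.3,-1,0,0,0,0,0,10.3,-1,0,0,0,0,0,10.3,-1,0,0,0,0,0,10.3,-1,0,0,0,0,0,10.3,-1,0,0,0,0,0,10.3,-1,0,0,0,0,0,10.3,-1,0,0,0,0,0,10.3,-1,0,0,0,0,0,0,-1,0,0,0,0,0,0,-1])

```text
t: 4.4
tool_pos: [0.6312, 0.0342, 0.2318]
tool_rot: [[0.966, 0.26, 0.001], [0.26, -0.966, 0.0], [0.001, 0.0, -1.0]]
wrist_force: [0.4, 0.4, -0.1]
finger_gap: 1.003
```

```bash
python3 -c "
from h import *
to(.631,.0345,.046)
grab('wrist','wrist1')"
```

```text
t 4.4 pos [0.6312 0.0342 0.2318] delta cm [-0.02 -0.04 18.58] turn [ 0.   -0.03  0.48] F [ 0.4  0.4 -0.1] gap 1.003 q6 1.31
```

View pics/wrist1.png

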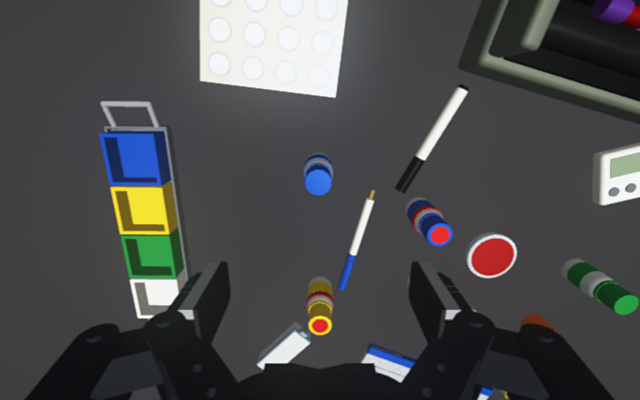

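The wrist view shows the blue vial at (318,180) with a plain cap, and the expired ones at (440,235) and (320,326). I'll cross-check its position with this camera.

```bash
python3 - <<'E'
from h import *
d=dict(np.load('pics/wrist1.npz'))
print(world(d,318,182),world(d,318,182,.078),world(d,440,235,.078), world(d,624,301,.078))
print(pix(d,np.array([.631,.0345,.078])))
E
```

```text
[0.63178651 0.03583828 0.07882779] [0.63156821 0.03578281 0.078     ] [ 0.60976072 -0.10034472  0.078     ] [ 0.58805876 -0.32830422  0.078     ]
(np.float64(319.11931003871604), np.float64(182.87532295721863))
```

Request:
apply_moves(deltas=[0,-0.1,2,0,0,0,-1,0,0,3.5,0,0,0,-1,0,0,3.5,0,0,0,-1,0,0,3.5,0,0,0,-1,0,0,3,0,0,0,-1,0,0,2,0,0,0,-1,0,0,1.1,0,0,0,-1,0,0,0,0,0,0,-1,0,0,0,0,0,0,-1])

```text
t: 5.58
tool_pos: [0.6322, 0.0345, 0.0468]
tool_rot: [[0.967, 0.256, 0.002], [0.256, -0.967, 0.0], [0.002, 0.001, -1.0]]
wrist_force: [0.2, 0.1, 0.8]
finger_gap: 1.0
```

Request:
apply_moves(deltas=[0,0,0,0,0,0,1,0,0,0,0,0,0,1,0,0,0,0,0,0,1,0,0,0,0,0,0,1,0,0,0,0,0,0,1,0,0,0,0,0,0,1,0,0,0,0,0,0,1,0,0,0,0,0,0,1])

```text
t: 6.58
tool_pos: [0.6315, 0.0344, 0.0455]
tool_rot: [[0.967, 0.256, 0.0], [0.256, -0.967, -0.0], [0.0, 0.0, -1.0]]
wrist_force: [-0.3, -0.3, 2.3]
finger_gap: 0.31
```

```bash
python3 -c "
from h import *
to(.591,.2371,.18)"
```

```text
t 6.58 pos [0.6315 0.0344 0.0455] delta cm [  1.28 -20.63 -13.45] turn [ 0.01 -0.02  0.23] F [-0.3 -0.3  2.3] gap 0.31 q6 1.31
```

Request:
apply_moves(deltas=[0,0,-1,0,0,0,1,0,0,-2.5,0,0,0,1,0,0,-3,0,0,0,1,0,0,-3,0,0,0,1,0,0,-2.5,0,0,0,1,0.1,-1.4,-1.5,0,0,0,1,0.2,-2.8,0,0,0,0,1,0.2,-3.4,0,0,0,0,1,0.2,-3.4,0,0,0,0,1,0.2,-3.4,0,0,0,0,1,0.2,-3,0,0,0,0,1,0.2,-2.2,0,0,0,0,1,0,-1,0,0,0,0,1,0,0,0,0,0,0,1,0,0,0,0,0,0,1])

```text
t: 8.45
tool_pos: [0.5915, 0.2361, 0.1802]
tool_rot: [[0.967, 0.255, 0.0], [0.255, -0.967, -0.0], [-0.0, 0.0, -1.0]]
wrist_force: [1.2, -0.8, -1.3]
finger_gap: 0.308
```

```bash
python3 -c "
from h import *
grab('top','top2')
grab('wrist','wrist2')
to(.591,.2371,.0555)
d=dict(np.load('pics/top2.npz'));cv2.imwrite('pics/c3.png',cv2.resize(d['frame'][110:290,120:360,::-1],None,fx=3,fy=3))"
```

```text
t 8.55 pos [0.5915 0.236  0.1803] delta cm [-0.02 -0.13 12.48] turn [ 0.01 -0.    0.15] F [-0.1 -0.5 -0.9] gap 0.308 q6 1.64
```

View pics/wrist2.png

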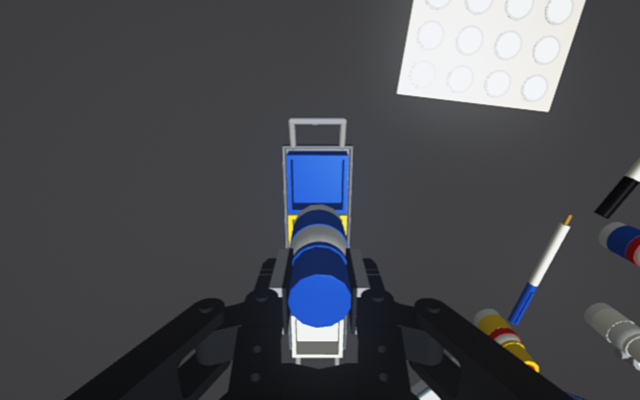

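The vial hangs straight in the grip, in line with the blue cup at (318,180). Lowering it now.

Request:
apply_moves(deltas=[0,-0.1,2,0,0,0,1,0,0,3,0,0,0,1,0,0,3,0,0,0,1,0,0,2,0,0,0,1,0,0,1,0,0,0,1,0,0,0.6,0,0,0,1,0,0,0.4,0,0,0,1,0,0,0.2,0,0,0,1,0,0,0.15,0,0,0,1,0,0,0.1,0,0,0,1,0,0,0,0,0,0,1,0,0,0,0,0,0,1])

```text
t: 10.05
tool_pos: [0.591, 0.2379, 0.0559]
tool_rot: [[0.967, 0.256, 0.0], [0.256, -0.967, 0.0], [0.0, -0.0, -1.0]]
wrist_force: [0.2, 0.0, -0.6]
finger_gap: 0.306
```

```bash
python3 -c "
from h import *
grab('wrist','wrist3')
to(.591,.2371,.0555)"
```

```text
t 10.1 pos [0.591  0.2379 0.0559] delta cm [-0.02  0.08  0.04] turn [ 0.   -0.01  0.23] F [ 1.1  0.7 -0.7] gap 0.305 q6 1.64
```

View pics/wrist3.png

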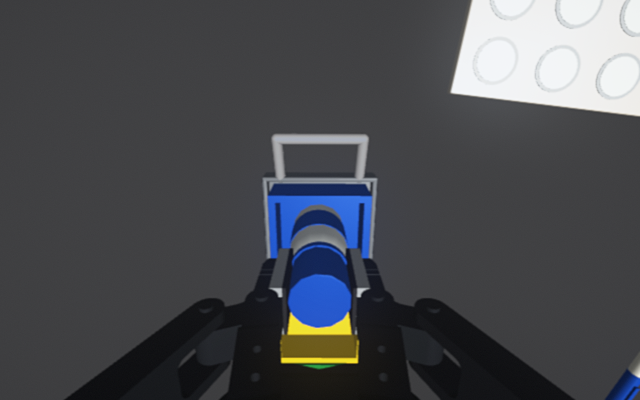

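The vial is in the blue cup with room all round. I'll ease it down until it touches.

Request:
apply_moves(deltas=[0,0,0.05,0,0,0,1,0,0,0.05,0,0,0,1,0,0,0,0,0,0,1])

```text
t: 10.48
tool_pos: [0.5912, 0.238, 0.0555]
tool_rot: [[0.967, 0.256, 0.001], [0.256, -0.967, 0.0], [0.001, -0.0, -1.0]]
wrist_force: [-1.4, -0.8, 4.0]
finger_gap: 0.308
```

It has touched down at about 4 N, so I'll release and rise.

Request:
apply_moves(deltas=[0,0,0,0,0,0,0.2,0,0,0,0,0,0,0,0,0,0,0,0,0,-0.4,0,0,0,0,0,0,-1,0,0,0,0,0,0,-1,0,0,0,0,0,0,-1,0,0,0,0,0,0,-1,0,0,-1.5,0,0,0,-1,0,0,-3,0,0,0,-1,0,0,-3,0,0,0,-1,0,0,-3,0,0,0,-1,0,0,-2,0,0,0,-1,0,0,0,0,0,0,-1])

```text
t: 12.1
tool_pos: [0.5918, 0.2382, 0.1825]
tool_rot: [[0.967, 0.256, 0.004], [0.256, -0.967, 0.001], [0.004, -0.0, -1.0]]
wrist_force: [-0.1, -0.5, 0.1]
finger_gap: 0.999
```

```bash
python3 -c "
from h import *
grab('wrist','wrist4')
to(.4117,-.2995,.18)"
```

```text
t 12.15 pos [0.5912 0.238  0.1804] delta cm [-3.111e+01  4.736e+01 -1.000e-02] turn [-0.   -0.07  0.23] F [-0.3 -0.1  0.1] gap 0.998 q6 1.64
```

View pics/wrist4.png

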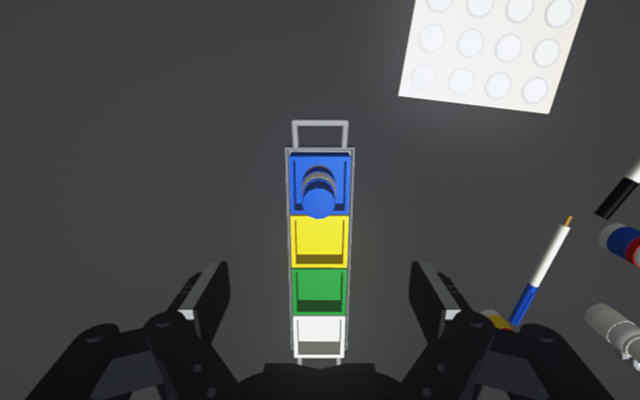

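Blue stands centred in its cup at (318,190). Yellow next.

Request:
apply_moves(deltas=[-0.6,0.9,0,0,0,0,-1,-2.45,3.72,0,0,0,0,-1,-2.45,3.72,0,0,0,0,-1,-2.45,3.72,0,0,0,0,-1,-2.45,3.72,0,0,0,0,-1,-2.45,3.72,0,0,0,0,-1,-2.45,3.72,0,0,0,0,-1,-2.45,3.72,0,0,0,0,-1,-2.45,3.72,0,0,0,0,-1,-2.45,3.72,0,0,0,0,-1,-2.45,3.72,0,0,0,0,-1,-2.45,3.72,0,0,0,0,-1,-2.45,3.72,0,0,0,0,-1,-0.8,1.3,0,0,0,0,-1,-0.3,0.5,0,0,0,0,-1,0,0,0,0,0,0,-1,0,0,0,0,0,0,-1])

```text
t: 14.28
tool_pos: [0.4119, -0.2983, 0.1798]
tool_rot: [[0.966, 0.257, 0.0], [0.257, -0.966, 0.0], [0.0, -0.0, -1.0]]
wrist_force: [0.5, -0.3, 0.6]
finger_gap: 1.0
```

```bash
python3 -c "
from h import *
d=grab('wrist','wrist5')
to(.4117,-.2995,.046)
print(pix(d,np.array([.4117,-.2995,.078])))"
```

```text
t 14.32 pos [ 0.4119 -0.2984  0.1799] delta cm [-0.05  0.1  13.38] turn [-0.   -0.01  0.32] F [ 0.4 -0.2  0.2] gap 0.999 q6 0.62
(np.float64(320.8921649638091), np.float64(200.20161435849337))
```

View pics/wrist5.png

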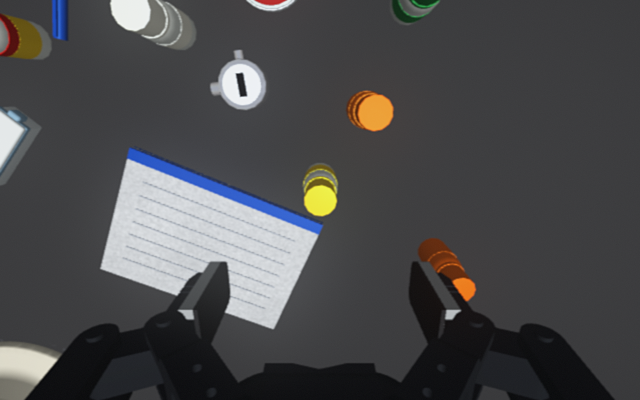

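The plain yellow cap is at (320,201), where predicted. The orange ones, at (371,111) and (462,290), are clear of the fingers.

Request:
apply_moves(deltas=[-0.1,0.1,1.5,0,0,0,-1,0,0,3,0,0,0,-1,0,0,3,0,0,0,-1,0,0,3,0,0,0,-1,0,0,1.8,0,0,0,-1,0,0,1.1,0,0,0,-1,0,0,0,0,0,0,-1,0,0,0,0,0,0,-1])

```text
t: 15.32
tool_pos: [0.4113, -0.301, 0.047]
tool_rot: [[0.967, 0.256, 0.002], [0.256, -0.967, -0.001], [0.001, 0.002, -1.0]]
wrist_force: [-0.5, -0.0, 0.9]
finger_gap: 0.999
```

Request:
apply_moves(deltas=[0,0,0,0,0,0,1,0,0,0,0,0,0,1,0,0,0,0,0,0,1,0,0,0,0,0,0,1,0,0,0,0,0,0,1,0,0,0,0,0,0,1,0,0,0,0,0,0,1,0,0,0,0,0,0,1])

```text
t: 16.32
tool_pos: [0.4108, -0.3007, 0.046]
tool_rot: [[0.967, 0.256, 0.0], [0.256, -0.967, -0.0], [0.0, 0.0, -1.0]]
wrist_force: [-0.3, -0.7, 2.3]
finger_gap: 0.306
```

```bash
python3 -c "
from h import *
to(.533,.222,.18)"
```

```text
t 16.32 pos [ 0.4108 -0.3007  0.046 ] delta cm [ 25.19 -47.39 -13.41] turn [ 0.02 -0.01  0.23] F [-0.3 -0.7  2.3] gap 0.306 q6 0.61
```

Request:
apply_moves(deltas=[0,0,-1,0,0,0,1,0,0,-2.5,0,0,0,1,0,0,-3,0,0,0,1,0,0,-3,0,0,0,1,0,0,-2.4,0,0,0,1,0,0,-1.5,0,0,0,1,0,0,0,0,0,0,1])

```text
t: 17.2
tool_pos: [0.4111, -0.3008, 0.181]
tool_rot: [[0.967, 0.256, 0.002], [0.256, -0.967, -0.001], [0.001, 0.002, -1.0]]
wrist_force: [-0.0, -0.1, -1.4]
finger_gap: 0.309
```

Request:
apply_moves(deltas=[0.5,-0.9,0,0,0,0,1,1.2,-2.3,0,0,0,0,1,1.8,-3.4,0,0,0,0,1,1.8,-3.4,0,0,0,0,1,1.8,-3.4,0,0,0,0,1,1.8,-3.4,0,0,0,0,1,1.8,-3.4,0,0,0,0,1,1.8,-3.4,0,0,0,0,1,1.8,-3.4,0,0,0,0,1,1.8,-3.4,0,0,0,0,1,1.8,-3.4,0,0,0,0,1,1.8,-3.4,0,0,0,0,1,1.8,-3.4,0,0,0,0,1,1.8,-3.4,0,0,0,0,1,1.3,-2.4,0,0,0,0,1,0.6,-1,0,0,0,0,1,0,0,0,0,0,0,1,0,0,0,0,0,0,1])

```text
t: 19.45
tool_pos: [0.5329, 0.2213, 0.1796]
tool_rot: [[0.967, 0.255, -0.0], [0.255, -0.967, -0.001], [-0.001, 0.0, -1.0]]
wrist_force: [0.6, 0.6, 0.1]
finger_gap: 0.307
```

```bash
python3 -c "
from h import *
grab('wrist','wrist6')
to(.533,.222,.056)"
```

```text
t 19.5 pos [0.533  0.2212 0.1798] delta cm [ 0.02 -0.08 12.38] turn [0.02 0.01 0.16] F [ 0.2 -0.4 -0.1] gap 0.307 q6 1.65
```

View pics/wrist6.png

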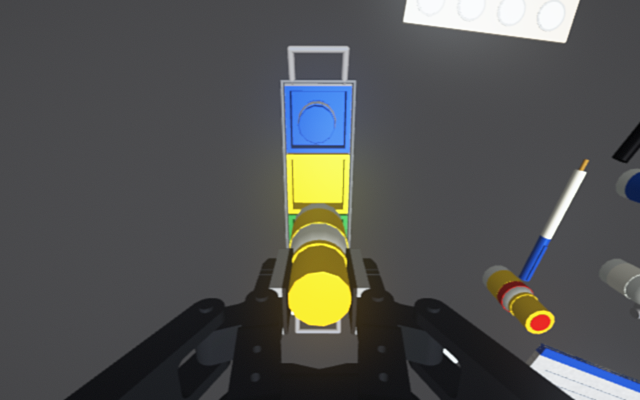

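The yellow vial hangs straight above the yellow cup's axis. Lowering.

Request:
apply_moves(deltas=[0,-0.1,2,0,0,0,1,0,0,3,0,0,0,1,0,0,3,0,0,0,1,0,0,2,0,0,0,1,0,0,1,0,0,0,1,0,0,0.6,0,0,0,1,0,0,0.4,0,0,0,1,0,0,0.2,0,0,0,1,0,0,0.1,0,0,0,1,0,0,0.05,0,0,0,1,0,0,0,0,0,0,1,0,0,0,0,0,0,1])

```text
t: 21.0
tool_pos: [0.5329, 0.2231, 0.0564]
tool_rot: [[0.967, 0.256, 0.0], [0.256, -0.967, 0.0], [0.0, -0.0, -1.0]]
wrist_force: [-0.8, 0.6, -1.1]
finger_gap: 0.304
```

Request:
apply_moves(deltas=[0,0,0.05,0,0,0,1,0,0,0,0,0,0,1])

```text
t: 21.25
tool_pos: [0.5329, 0.2232, 0.0561]
tool_rot: [[0.967, 0.256, 0.0], [0.256, -0.967, 0.0], [0.0, -0.0, -1.0]]
wrist_force: [-0.8, 0.8, 1.7]
finger_gap: 0.305
```

Request:
apply_moves(deltas=[0,0,0.04,0,0,0,1,0,0,0,0,0,0,1])

```text
t: 21.5
tool_pos: [0.533, 0.2232, 0.056]
tool_rot: [[0.967, 0.256, 0.001], [0.256, -0.967, 0.0], [0.001, -0.0, -1.0]]
wrist_force: [-0.7, 0.1, 4.2]
finger_gap: 0.303
```

Request:
apply_moves(deltas=[0,0,0,0,0,0,0.2,0,0,0,0,0,0,0,0,0,0,0,0,0,-0.4,0,0,0,0,0,0,-1,0,0,0,0,0,0,-1,0,0,0,0,0,0,-1,0,0,0,0,0,0,-1,0,0,-1.5,0,0,0,-1,0,0,-3,0,0,0,-1,0,0,-3,0,0,0,-1,0,0,-3,0,0,0,-1,0,0,-2,0,0,0,-1,0,0,0,0,0,0,-1])

```text
t: 23.12
tool_pos: [0.5336, 0.2234, 0.1829]
tool_rot: [[0.967, 0.256, 0.004], [0.256, -0.967, 0.001], [0.004, -0.0, -1.0]]
wrist_force: [0.2, -0.2, -0.8]
finger_gap: 1.0
```

```bash
python3 -c "
from h import *
grab('wrist','wrist7')
to(.584,-.334,.18)"
```

```text
t 23.18 pos [0.533  0.2232 0.1809] delta cm [-9.33 55.17  0.07] turn [-0.   -0.07  0.22] F [-0.1 -0.4 -0.8] gap 1.001 q6 1.65
```

View pics/wrist7.png

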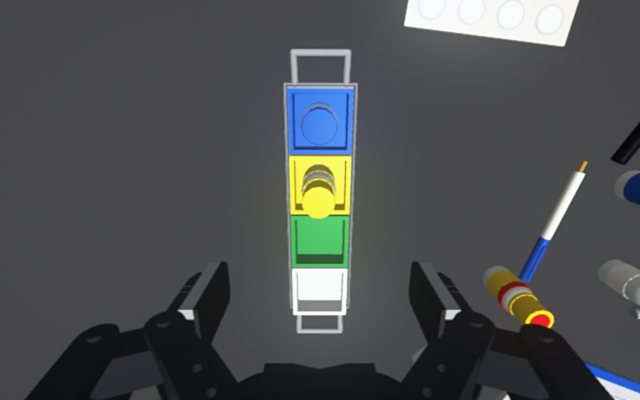

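Blue and yellow both stand upright in their cups. Green next.

Request:
apply_moves(deltas=[-0.2,1,0,0,0,0,-1,-0.7,4.2,0,0,0,0,-1,-0.7,4.2,0,0,0,0,-1,-0.7,4.2,0,0,0,0,-1,-0.7,4.2,0,0,0,0,-1,-0.7,4.2,0,0,0,0,-1,-0.7,4.2,0,0,0,0,-1,-0.7,4.2,0,0,0,0,-1,-0.7,4.2,0,0,0,0,-1,-0.7,4.2,0,0,0,0,-1,-0.7,4.2,0,0,0,0,-1,-0.7,4.2,0,0,0,0,-1,-0.7,4.2,0,0,0,0,-1,-0.5,2.7,0,0,0,0,-1,-0.2,1.1,0,0,0,0,-1,0,0,0,0,0,0,-1,0,0,0,0,0,0,-1])

```text
t: 25.3
tool_pos: [0.5842, -0.3332, 0.1803]
tool_rot: [[0.966, 0.257, -0.0], [0.257, -0.966, 0.001], [-0.0, -0.001, -1.0]]
wrist_force: [0.0, -0.6, -0.1]
finger_gap: 1.001
```

```bash
python3 -c "
from h import *
d=grab('wrist','wrist8')
to(.584,-.334,.046)
print(pix(d,np.array([.584,-.334,.078])))"
```

```text
t 25.35 pos [ 0.5843 -0.3331  0.1805] delta cm [-0.06  0.08 13.45] turn [-0.01 -0.01  0.3 ] F [-0.1  0.7 -0.2] gap 0.999 q6 0.74
(np.float64(320.4777304204717), np.float64(199.84356200404153))
```

View pics/wrist8.png

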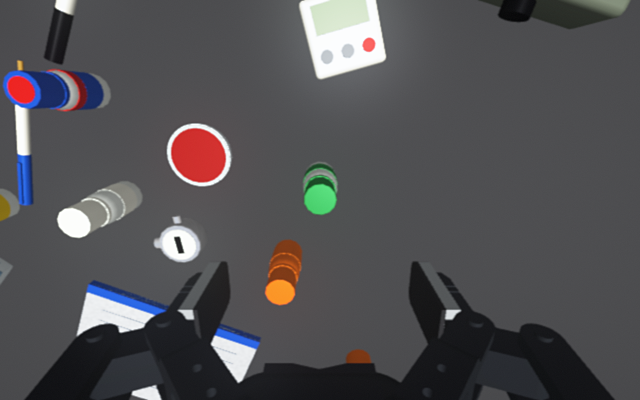

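The green cap is at (320,200), as predicted. The orange vial is about 88 mm behind it and clear.

Request:
apply_moves(deltas=[-0.1,0,1.5,0,0,0,-1,0,0,3,0,0,0,-1,0,0,3,0,0,0,-1,0,0,3,0,0,0,-1,0,0,1.8,0,0,0,-1,0,0,1.1,0,0,0,-1,0,0,0,0,0,0,-1,0,0,0,0,0,0,-1])

```text
t: 26.35
tool_pos: [0.5838, -0.335, 0.0479]
tool_rot: [[0.967, 0.256, 0.002], [0.256, -0.967, -0.001], [0.002, 0.002, -1.0]]
wrist_force: [0.4, 0.1, -0.0]
finger_gap: 0.999
```

Request:
apply_moves(deltas=[0,0,0,0,0,0,1,0,0,0,0,0,0,1,0,0,0,0,0,0,1,0,0,0,0,0,0,1,0,0,0,0,0,0,1,0,0,0,0,0,0,1,0,0,0,0,0,0,1,0,0,0,0,0,0,1])

```text
t: 27.35
tool_pos: [0.5833, -0.3346, 0.0467]
tool_rot: [[0.967, 0.256, 0.0], [0.256, -0.967, -0.0], [0.0, 0.0, -1.0]]
wrist_force: [0.0, 0.4, 2.9]
finger_gap: 0.309
```

Request:
apply_moves(deltas=[0,0,-1,0,0,0,1,0,0,-2.5,0,0,0,1,0,0,-3,0,0,0,1,0,0,-3,0,0,0,1,0,0,-2.4,0,0,0,1,0,0,-1.5,0,0,0,1,0,0,0,0,0,0,1])

```text
t: 28.22
tool_pos: [0.5836, -0.3348, 0.1818]
tool_rot: [[0.967, 0.256, 0.002], [0.256, -0.967, -0.001], [0.002, 0.002, -1.0]]
wrist_force: [0.2, -0.8, 0.0]
finger_gap: 0.305
```

```bash
python3 -c "
from h import *
to(.475,.2068,.18)"
```

```text
t 28.23 pos [ 0.5836 -0.3348  0.1818] delta cm [  3.36 -55.14   0.09] turn [ 0.1  -0.09  0.23] F [ 0.2 -0.8  0. ] gap 0.305 q6 0.74
```

Request:
apply_moves(deltas=[0.1,-0.9,0,0,0,0,1,0.2,-2.4,0,0,0,0,1,0.2,-3.65,0,0,0,0,1,0.2,-3.65,0,0,0,0,1,0.2,-3.65,0,0,0,0,1,0.2,-3.65,0,0,0,0,1,0.2,-3.65,0,0,0,0,1,0.2,-3.65,0,0,0,0,1,0.2,-3.65,0,0,0,0,1,0.2,-3.65,0,0,0,0,1,0.2,-3.65,0,0,0,0,1,0.2,-3.65,0,0,0,0,1,0.2,-3.65,0,0,0,0,1,0.2,-3.65,0,0,0,0,1,0.2,-3.65,0,0,0,0,1,0.3,-2.9,0,0,0,0,1,0.2,-1.4,0,0,0,0,1,0,0,0,0,0,0,1,0,0,0,0,0,0,1])

```text
t: 30.6
tool_pos: [0.4752, 0.2055, 0.18]
tool_rot: [[0.967, 0.255, -0.0], [0.255, -0.967, -0.001], [-0.001, 0.001, -1.0]]
wrist_force: [0.1, -0.1, -0.4]
finger_gap: 0.304
```

```bash
python3 -c "
from h import *
grab('wrist','wrist9')
to(.475,.2068,.0567)"
```

```text
t 30.65 pos [0.4754 0.2054 0.1802] delta cm [ 0.   -0.15 12.35] turn [0.03 0.02 0.16] F [-0.5 -0.2 -0.2] gap 0.309 q6 1.66
```

View pics/wrist9.png

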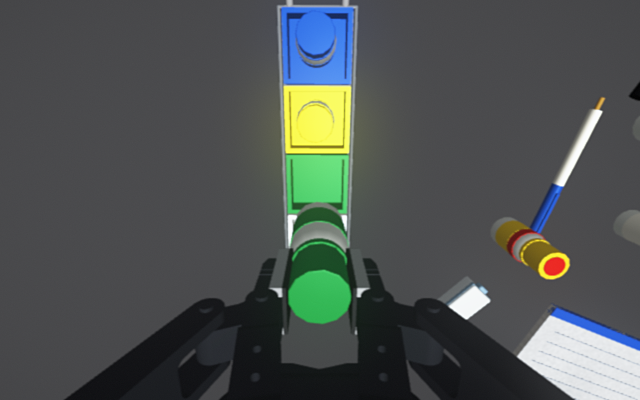

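The green vial is straight in the grip above the green cup. Lowering.

Request:
apply_moves(deltas=[0,-0.1,2,0,0,0,1,0,0,3,0,0,0,1,0,0,3,0,0,0,1,0,0,2,0,0,0,1,0,0,1,0,0,0,1,0,0,0.6,0,0,0,1,0,0,0.4,0,0,0,1,0,0,0.15,0,0,0,1,0,0,0.1,0,0,0,1,0,0,0.05,0,0,0,1,0,0,0,0,0,0,1,0,0,0,0,0,0,1])

```text
t: 32.15
tool_pos: [0.475, 0.2073, 0.0575]
tool_rot: [[0.967, 0.256, 0.0], [0.256, -0.967, 0.0], [0.0, -0.0, -1.0]]
wrist_force: [0.6, 0.4, -0.8]
finger_gap: 0.308
```

Request:
apply_moves(deltas=[0,0,0.05,0,0,0,1,0,0,0,0,0,0,1])

```text
t: 32.4
tool_pos: [0.4749, 0.2073, 0.0568]
tool_rot: [[0.967, 0.256, -0.0], [0.256, -0.967, 0.0], [-0.0, -0.0, -1.0]]
wrist_force: [0.1, -0.5, -0.4]
finger_gap: 0.301
```

Request:
apply_moves(deltas=[0,0,0.05,0,0,0,1,0,0,0,0,0,0,1])

```text
t: 32.65
tool_pos: [0.475, 0.2073, 0.0566]
tool_rot: [[0.967, 0.256, 0.0], [0.256, -0.967, 0.0], [0.0, 0.0, -1.0]]
wrist_force: [-0.5, -0.1, 1.1]
finger_gap: 0.308
```

Request:
apply_moves(deltas=[0,0,0.04,0,0,0,1,0,0,0,0,0,0,1])

```text
t: 32.9
tool_pos: [0.4751, 0.2074, 0.0566]
tool_rot: [[0.967, 0.256, 0.001], [0.256, -0.967, 0.0], [0.001, -0.0, -1.0]]
wrist_force: [-1.7, -0.1, 5.4]
finger_gap: 0.307
```

Request:
apply_moves(deltas=[0,0,0,0,0,0,0.2,0,0,0,0,0,0,0,0,0,0,0,0,0,-0.4,0,0,0,0,0,0,-1,0,0,0,0,0,0,-1,0,0,0,0,0,0,-1,0,0,0,0,0,0,-1,0,0,-1.5,0,0,0,-1,0,0,-3,0,0,0,-1,0,0,-3,0,0,0,-1,0,0,-3,0,0,0,-1,0,0,-2,0,0,0,-1,0,0,0,0,0,0,-1])

```text
t: 34.52
tool_pos: [0.4757, 0.2076, 0.1833]
tool_rot: [[0.967, 0.256, 0.004], [0.256, -0.967, 0.001], [0.004, -0.0, -1.0]]
wrist_force: [1.2, -1.1, 0.1]
finger_gap: 1.002
```

```bash
python3 -c "
from h import *
grab('wrist','wrist10')
to(.511,-.1397,.18)"
```

```text
t 34.58 pos [0.4751 0.2074 0.1814] delta cm [-5.42 34.47  0.13] turn [-0.01 -0.06  0.23] F [ 0.3 -0.  -1.1] gap 0.998 q6 1.66
```

View pics/wrist10.png

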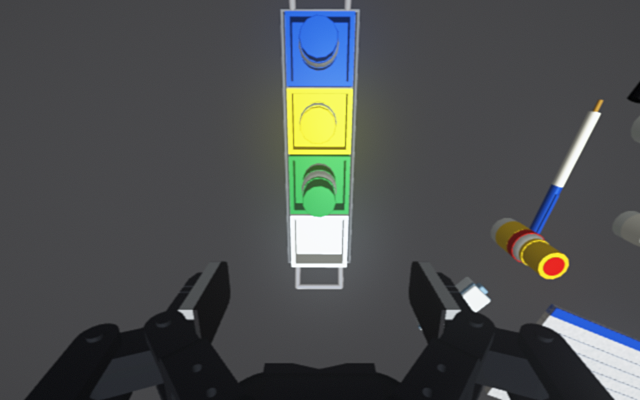

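Green is placed. White is last.

Request:
apply_moves(deltas=[-0.2,1,0,0,0,0,-1,-0.6,3.8,0,0,0,0,-1,-0.6,3.8,0,0,0,0,-1,-0.6,3.8,0,0,0,0,-1,-0.6,3.8,0,0,0,0,-1,-0.6,3.8,0,0,0,0,-1,-0.6,3.8,0,0,0,0,-1,-0.6,3.8,0,0,0,0,-1,-0.6,3.8,0,0,0,0,-1,-0.3,2.1,0,0,0,0,-1,-0.1,1,0,0,0,0,-1,0,0,0,0,0,0,-1,0,0,0,0,0,0,-1])

```text
t: 36.2
tool_pos: [0.5111, -0.1391, 0.181]
tool_rot: [[0.966, 0.257, 0.0], [0.257, -0.966, 0.0], [0.0, -0.0, -1.0]]
wrist_force: [-0.5, 0.3, 0.4]
finger_gap: 1.0
```

```bash
python3 -c "
from h import *
d=grab('wrist','wrist11')
to(.511,-.1397,.046)
print(pix(d,np.array([.511,-.1397,.078])))"
```

```text
t 36.25 pos [ 0.5111 -0.139   0.1811] delta cm [-0.03  0.07 13.51] turn [-0.01 -0.01  0.31] F [-0.7  0.3  0. ] gap 1.0 q6 0.98
(np.float64(320.31297847129974), np.float64(199.3871042652859))
```

View pics/wrist11.png

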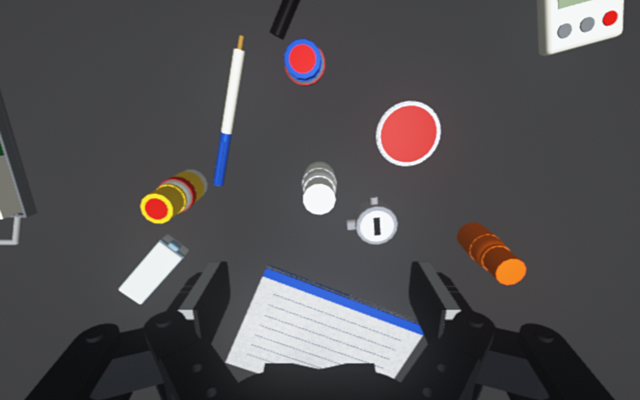

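The white vial is at (319,200), as predicted. The stopwatch at (377,225) is low clutter, below the fingertips' 46 mm.

Request:
apply_moves(deltas=[0,0,1.5,0,0,0,-1,0,0,3,0,0,0,-1,0,0,3,0,0,0,-1,0,0,3,0,0,0,-1,0,0,1.9,0,0,0,-1,0,0,1.1,0,0,0,-1,0,0,0,0,0,0,-1,0,0,0,0,0,0,-1])

```text
t: 37.25
tool_pos: [0.5117, -0.1403, 0.0472]
tool_rot: [[0.967, 0.256, 0.002], [0.256, -0.967, -0.001], [0.002, 0.001, -1.0]]
wrist_force: [0.1, -0.3, 0.4]
finger_gap: 0.998
```

Request:
apply_moves(deltas=[0,0,0,0,0,0,1,0,0,0,0,0,0,1,0,0,0,0,0,0,1,0,0,0,0,0,0,1,0,0,0,0,0,0,1,0,0,0,0,0,0,1,0,0,0,0,0,0,1,0,0,0,0,0,0,1])

```text
t: 38.25
tool_pos: [0.5112, -0.1401, 0.0462]
tool_rot: [[0.967, 0.256, 0.0], [0.256, -0.967, -0.0], [0.0, 0.0, -1.0]]
wrist_force: [0.2, -0.7, 2.4]
finger_gap: 0.304
```

Request:
apply_moves(deltas=[0,0,-1,0,0,0,1,0,0,-2.5,0,0,0,1,0,0,-3,0,0,0,1,0,0,-3,0,0,0,1,0,0,-2.4,0,0,0,1,0,0,-1.5,0,0,0,1,0,0,0,0,0,0,1])

```text
t: 39.12
tool_pos: [0.5114, -0.1402, 0.1812]
tool_rot: [[0.967, 0.256, 0.002], [0.256, -0.967, -0.001], [0.002, 0.001, -1.0]]
wrist_force: [-0.2, -0.2, -0.5]
finger_gap: 0.308
```

```bash
python3 -c "
from h import *
to(.417,.1917,.18)"
```

```text
t 39.12 pos [ 0.5114 -0.1402  0.1812] delta cm [ -0.64 -34.5    0.08] turn [ 0.06 -0.1   0.23] F [-0.2 -0.2 -0.5] gap 0.308 q6 0.98
```

Request:
apply_moves(deltas=[0,-0.9,0,0,0,0,1,0,-2.4,0,0,0,0,1,0,-3.4,0,0,0,0,1,0,-3.4,0,0,0,0,1,-0.1,-3.4,0,0,0,0,1,-0.1,-3.4,0,0,0,0,1,-0.1,-3.4,0,0,0,0,1,-0.1,-3.4,0,0,0,0,1,-0.1,-3.4,0,0,0,0,1,-0.1,-3.4,0,0,0,0,1,0,-2.6,0,0,0,0,1,0,-1.4,0,0,0,0,1,0,0,0,0,0,0,1,0,0,0,0,0,0,1])

```text
t: 40.88
tool_pos: [0.417, 0.1913, 0.1796]
tool_rot: [[0.967, 0.255, -0.001], [0.255, -0.967, -0.001], [-0.001, 0.001, -1.0]]
wrist_force: [1.0, -0.0, -0.5]
finger_gap: 0.307
```

```bash
python3 -c "
from h import *
grab('wrist','wrist12')
to(.417,.1917,.0562)"
```

```text
t 40.92 pos [0.4171 0.1912 0.1798] delta cm [ 0.   -0.06 12.36] turn [0.02 0.01 0.17] F [ 0.  -1.4 -0.9] gap 0.307 q6 1.67
```

View pics/wrist12.png

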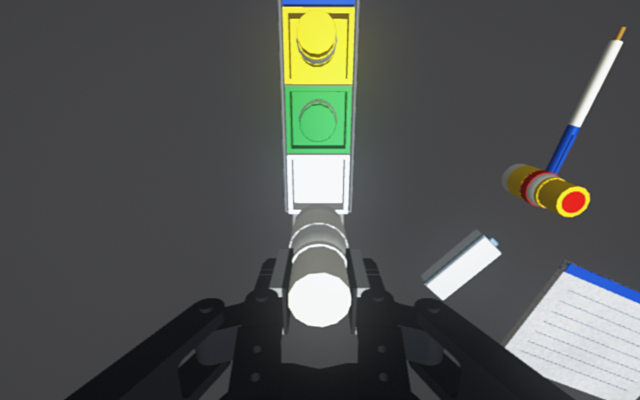

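The white vial is lined up with the white cup. Lowering.

Request:
apply_moves(deltas=[0,0,2,0,0,0,1,0,0,3,0,0,0,1,0,0,3,0,0,0,1,0,0,2,0,0,0,1,0,0,1,0,0,0,1,0,0,0.6,0,0,0,1,0,0,0.4,0,0,0,1,0,0,0.15,0,0,0,1,0,0,0.1,0,0,0,1,0,0,0.1,0,0,0,1,0,0,0,0,0,0,1,0,0,0,0,0,0,1])

```text
t: 42.42
tool_pos: [0.4169, 0.1919, 0.0565]
tool_rot: [[0.967, 0.256, 0.0], [0.256, -0.967, 0.0], [0.0, -0.0, -1.0]]
wrist_force: [-0.6, -0.5, -0.6]
finger_gap: 0.305
```

Request:
apply_moves(deltas=[0,0,0.05,0,0,0,1,0,0,0,0,0,0,1])

```text
t: 42.68
tool_pos: [0.417, 0.192, 0.0562]
tool_rot: [[0.967, 0.256, 0.0], [0.256, -0.967, 0.0], [0.0, -0.0, -1.0]]
wrist_force: [0.3, 0.8, 0.8]
finger_gap: 0.304
```

Request:
apply_moves(deltas=[0,0,0.05,0,0,0,1,0,0,0,0,0,0,1])

```text
t: 42.92
tool_pos: [0.4172, 0.192, 0.0562]
tool_rot: [[0.967, 0.256, 0.001], [0.256, -0.967, 0.0], [0.001, -0.0, -1.0]]
wrist_force: [-1.5, -0.4, 5.5]
finger_gap: 0.307
```

Request:
apply_moves(deltas=[0,0,0,0,0,0,0.2,0,0,0,0,0,0,0,0,0,0,0,0,0,-0.4,0,0,0,0,0,0,-1,0,0,0,0,0,0,-1,0,0,0,0,0,0,-1,0,0,0,0,0,0,-1,0,0,-1.5,0,0,0,-1,0,0,-3,0,0,0,-1,0,0,-3,0,0,0,-1,0,0,-3,0,0,0,-1,0,0,-2,0,0,0,-1,0,0,0,0,0,0,-1])

```text
t: 44.55
tool_pos: [0.4177, 0.1922, 0.1826]
tool_rot: [[0.967, 0.256, 0.004], [0.256, -0.967, 0.001], [0.004, -0.0, -1.0]]
wrist_force: [0.1, -0.1, 0.5]
finger_gap: 0.997
```

Request:
apply_moves(deltas=[0,2,0,0,0,0,-1,0,4,0,0,0,0,-1,0,4,0,0,0,0,-1,0,4,0,0,0,0,-1,0,3,0,0,0,0,-1,0,2,0,0,0,0,-1,0,0,0,0,0,0,-1,0,0,0,0,0,0,-1])

```text
t: 45.55
tool_pos: [0.4651, 0.0088, 0.1796]
tool_rot: [[0.967, 0.256, -0.002], [0.256, -0.967, 0.001], [-0.001, -0.001, -1.0]]
wrist_force: [-0.4, -0.5, -0.3]
finger_gap: 1.003
```

```bash
python3 - <<'E'
from h import *
d=grab('top','topF'); s=grab('side','sideF')
a=cv2.resize(d['frame'][110:290,140:440,::-1],(800,480)); cv2.imwrite('pics/cF.png',a)
cv2.imwrite('pics/cS.png',cv2.resize(s['frame'][100:330,200:460,::-1],None,fx=2.6,fy=2.6))
R,t=d['R'],d['t'];v,u=np.mgrid[:400,:640]; z=d['range_z']
P=(np.stack([(u-d['cx'])/d['fx']*z,(v-d['cy'])/d['fy']*z,z],-1)-t)@R
for n,x,y in[('b',.5911,.2371),('y',.533,.222),('g',.475,.2068),('w',.4169,.1917),('eb',.607,-.1),('ey',.468,-.012)]:
    m=(z>0)&(np.hypot(P[...,0]-x,P[...,1]-y)<.025)&(P[...,2]>.070)&(P[...,2]<.1)
    if m.sum(): print(n,np.round(cv2.minEnclosingCircle(P[m][:,:2].astype(np.float32)),4) if 0 else cv2.minEnclosingCircle(P[m][:,:2].astype(np.float32)),P[m][:,2].mean().round(4))
to(0,0,0)
E
```

```text
b ((0.5919805765151978, 0.23703543841838837), 0.013847008347511292) 0.0863
y ((0.5345539450645447, 0.22370512783527374), 0.01320437341928482) 0.0886
g ((0.4756627380847931, 0.21400992572307587), 0.009879441000521183) 0.0885
w ((0.4166025221347809, 0.19859881699085236), 0.01013579498976469) 0.0882
eb ((0.6099389791488647, -0.1010231152176857), 0.013225974515080452) 0.0785
t 45.65 pos [0.4653 0.009  0.1801] delta cm [-45.19 -11.07  18.04] turn [-0.02  0.03  0.29] F [-0.1  0.2  0.7] gap 1.002 q6 1.26
```

View pics/cF.png

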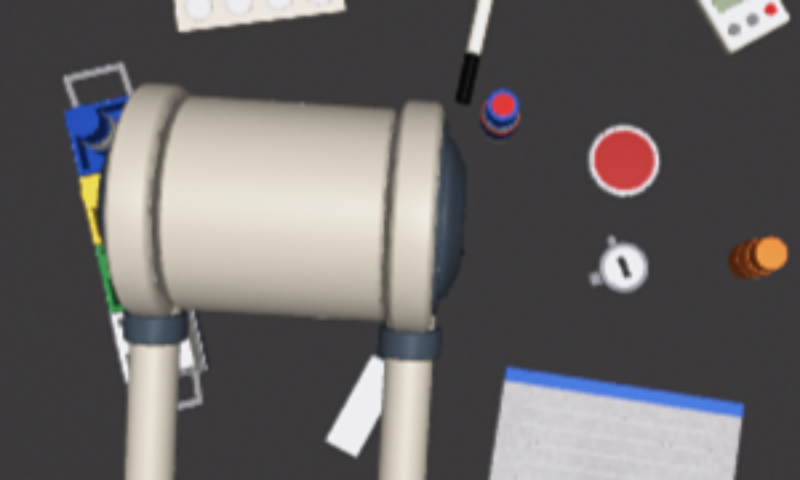

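View pics/cS.png

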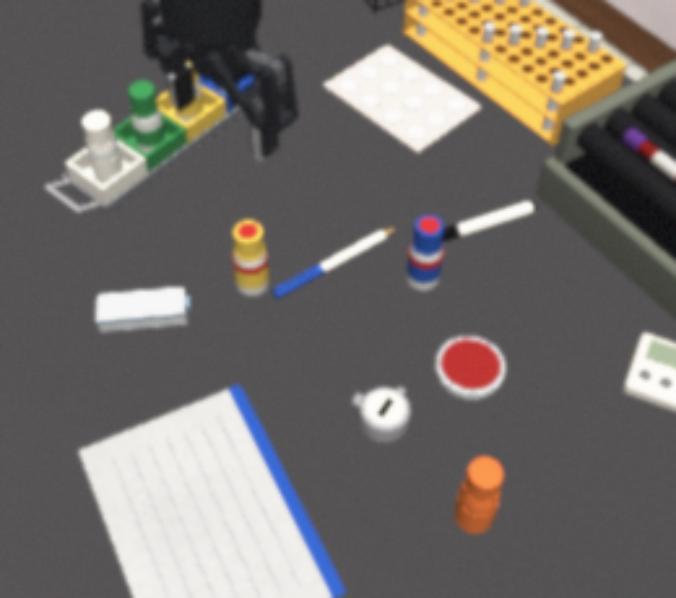

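The arm still hides part of the caddy from the top camera, so I'll move it aside for a clear last look.

Request:
apply_moves(deltas=[0,2,0,0,0,0,-1,0,4,0,0,0,0,-1,0,4,0,0,0,0,-1,0,4,0,0,0,0,-1,0,4,0,0,0,0,-1,0,4,0,0,0,0,-1,0,3,0,0,0,0,-1,0,2,0,0,0,0,-1,0,0,0,0,0,0,-1,0,0,0,0,0,0,-1])

```text
t: 46.9
tool_pos: [0.5347, -0.2517, 0.1805]
tool_rot: [[0.966, 0.257, -0.0], [0.257, -0.966, 0.001], [0.0, -0.001, -1.0]]
wrist_force: [-0.3, 0.5, 0.3]
finger_gap: 1.001
```

```bash
python3 - <<'E'
from h import *
d=grab('top','topG')
cv2.imwrite('pics/cG.png',cv2.resize(d['frame'][110:290,140:440,::-1],(800,480)))
R,t=d['R'],d['t'];v,u=np.mgrid[:400,:640]; z=d['range_z']
P=(np.stack([(u-d['cx'])/d['fx']*z,(v-d['cy'])/d['fy']*z,z],-1)-t)@R
for n,x,y in[('b',.5911,.2371),('y',.533,.222),('g',.475,.2068),('w',.4169,.1917),('eb',.607,-.1),('ey',.468,-.012)]:
    m=(z>0)&(np.hypot(P[...,0]-x,P[...,1]-y)<.025)&(P[...,2]>.070)&(P[...,2]<.1)
    if m.sum(): print(n,cv2.minEnclosingCircle(P[m][:,:2].astype(np.float32)),P[m][:,2].mean().round(4))
E
```

```text
b ((0.5913757085800171, 0.23746106028556824), 0.013546837493777275) 0.0862
y ((0.5339396595954895, 0.2232443392276764), 0.013574468903243542) 0.0865
g ((0.47692155838012695, 0.20748889446258545), 0.013923068530857563) 0.0866
w ((0.41850870847702026, 0.19146251678466797), 0.013879292644560337) 0.0865
eb ((0.6104419827461243, -0.101122185587883), 0.013620147481560707) 0.0786
ey ((0.4688741862773895, -0.010676288977265358), 0.013300015591084957) 0.0791
```

View pics/cG.png

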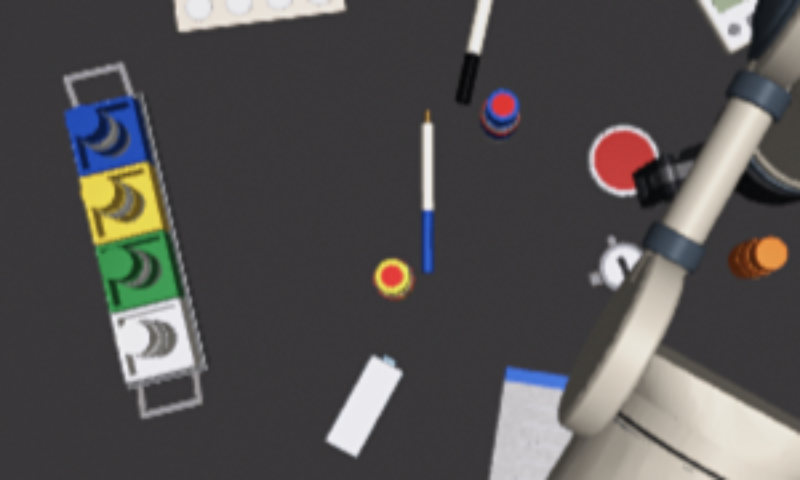

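```bash
python3 -c "
from plant import ctrl
print(ctrl.sign_off())"
```

```text
the job is handed in; nothing more can be done
None
```

All four good vials (blue, yellow, green, white) now stand upright in the cup of their own colour. I placed them in that order and handed the job in at about 47 s. Each was gripped by its cap, carried upright, lowered until it touched the cup floor (about 4–5 N) and only then released.

In the last top view, each cap centre is within 2 mm of its cup's centre. The cap tops measured about 86–87 mm, against 88 mm expected; the same averaging over cap-edge pixels may explain the 1–2 mm shortfall. The two expired vials stand where they were, and I did not go near the orange look-alikes. One orange vial was outside that last crop, so I did not recheck it. No check failed, and the wrist-camera and top-camera positions agreed to within about 2 mm.

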